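Isolate the decorating wheel and fit its second bat pin

ROBOT

A 6-joint arm with a two-finger parallel gripper is mounted at the origin on the work surface. World frame = base frame: x ahead of the robot, y to its left, z up, the work surface at z = 0. Lengths are in mm, angles in rad, forces in N, time in s.
With the tool pointing down it reaches from about 350 to 975 mm from the base axis. Payload 7.1 kg.
Tool frame: the origin (TCP) lies at the very end of the fingers, on their centre line; the grasp point (between the pads) lies 19 mm behind it; x points along the fingers, y is the direction in which the jaws open and shut, and the axes are right-handed (so a half turn about x gives the same grasp; the last joint's range is limited). The gripper opens to 88 mm and grips with 3 to 60 N. Pads are 20 mm wide; open, the fingers measure 115 mm over their backs; the gripper's body (75 mm by 178 mm) begins 61 mm behind the grasp point.
Start: joints at [-1.269, 0.423, 1.63, -0, 1.089, -0.019], TCP at [197.096, -593.092, 222.675] pointing down, gripper open.
Joint ranges: [-3, 3], [-0.9, 2.11], [0.09, 2.58], [-1.31, 4.45], [0.11, 2.69], [-2.54, 2.54]. Speed limits (rad/s): [2.39, 2.39, 3.01, 3.14, 3.14, 3.14].

INTERFACE

Orientations are given as a rotation vector (axis times angle).
In Python, from workcell import ctrl gives the robot as it stands. The module is installed in compiled form; this text tells all that it offers.
- The arm moves only by the tool carry_out, never from a script. Its argument "commands" is a list of rows, each a list of 6 numbers: the shift along the tool's x, y, z in m, then the turn, a rotation vector about the tool's x, y, z in degrees. In form: [[tx, ty, tz, rx, ry, rz], ...]. A call has 1 to 8 rows; each row shifts and turns the pose as measured when the row begins, along the tool's axes as they then stand; what a row does not reach is not made up. A row lasts 1/8 s, in which the tool goes at most 62.5 mm and 10.7 degrees, less where a joint would pass 70% of its speed; a pose out of reach is approached as far as the arm can. A call with a gripper value outside its range is refused whole. "grip" is the closure, from 0 (fully open) to 1 (shut), set as the call begins (left out, the last holds). The fingers move at their own pace and stop on an object; the grip force is fixed at half the most. Time passes only in rows, so rows that do not move let the fingers close. It gives the time, the measured TCP pose, the force and the opening at its end, in the units of the state.
- ctrl.get_obs(): the state, without advancing time (a new reading comes with each control period).
- ctrl.get_image(name): name is "side" or "top"; returns a dict with "pixels" (384x512x3 uint8, blue, green, red), "intrinsics" (3x3 intrinsics, pixels), "rvec" (rotation vector, rad) and "tvec" (3), from world to camera coordinates, as OpenCV has them. Camera axes: x right, y down, z forward; pixel columns grow to the right and rows downward; lengths in mm; the calibration is good to about 2 mm. A picture is of the moment at which its call begins. There is no depth.
- ctrl.close_job(): hands the job in, once; it reports no verdict.
The state is a dict: "t": time; "qpos": joint angles; "qvel": joint speeds; "joint_torque": joint torques, N m; "ee_pos": TCP position; "orientation": TCP orientation; "ft_force": force on the tool from outside, world axes, zero at the start; "moment": the same for the moment, N m; "width": finger opening in mm.
Only numpy, scipy, OpenCV 4.12 (cv2) and the standard library are available. Lean on these libraries where they do the work, as an engineer would, in place of code of your own. Each camera call takes 0.05 s, during which the arm holds its last target. There are 200 camera calls.

TASK

First switch the decorating wheel's power isolator off by turning its handle to the off detent. Then take the plain thin dowel pin (no collar) from the tray and press it foot first, straight down and fully home, into the open blind hole of the same size in the wheel's plate; do not let it drop in from above. Leave the isolator off and all the other things where they stand.

Things in the scene. Friction and masses are not known exactly. Their poses are not given: they have to be found in the camera images.
- wheel: fixed wheel: round grey drum 200 mm across, on it a square aluminium plate 140 x 140 mm, top face 75 mm above the table. Origin on the table under its centre, z up, any yaw. In its frame (mm): open hole at x=+48, y=0; a 16 mm pin already fitted (fixed) at x=-48, y=0, standing 43 above the plate; bolt head (28 wide, 4 high) at the centre; two small 9.5 mm holes at y=+45, -45, not for the pin.
- hole (a point): centre of the mouth of the open blind hole, in the plane of the plate's top face; axes as the wheel's (z up; the fitted pin lies 96 mm towards -x). The hole is 17.5 mm across, 22 mm deep, sharp-edged (no chamfer), with a flat floor.
- pin: the dowel pin to fit: loose plain steel cylinder, 16 mm diameter, 65 mm tall, about 0.1 kg, flat sharp ends, standing upright on the tray's floor in one of three places. Origin at the centre of its underside, z along it (up). Fully home it stands 43 mm above the plate.
- tray: fixed dark open steel tray, 90 mm (its x) by 150 mm (its y), walls 18 mm high and 4 mm thick, floor 4 mm thick. Origin under its centre on the table. The three turned parts stand upright in a row along its y axis, 45 mm apart (within a few mm), so fingers that close along its x axis clear the neighbours.
- spacer: loose plain steel cylinder, 22 mm diameter, 65 mm tall, upright in the tray; too thick for the hole. Origin at the centre of its underside. Leave alone.
- collar_pin: loose steel pin, 16 mm diameter, 65 mm tall, with a collar 26 mm across from 30 to 38 mm above its foot, upright in the tray. Origin at the centre of its underside. Leave alone.
- isolator (a joint): angle of the isolator's handle, rad: 0 = on detent, 1.571 = off detent; it starts on. It grows anticlockwise seen from above, so switching off is a quarter turn anticlockwise. It tips over centre (about 0.07 Nm): past the middle (0.785) it goes by itself to off when let go.
- handle_grip (a point): point on the vertical turning axis of the isolator's black bar handle, 81 mm above the table, the height to grip; z up; turns with the handle. The bar is 14 mm thick (point y) and 60 mm long (point x, -24 to +36 mm); its top is 12 mm above this point, the 44 mm round boss below it 18 mm under this point. The nose (longer end, white line) points to point +x.
- isolator_box: fixed grey isolator enclosure, 100 x 100 mm, 50 mm tall (with a white disc to 54 mm), the handle on its top centre. Origin under its centre on the table. The handle's nose points along its +x when on and along its +y when off.
- glaze_jar: loose round jar, 54 mm across, 85 mm tall, standing just beyond the tray. Origin at its underside centre. Leave alone.
- cup: loose white porcelain cup, 64 mm across, 90 mm tall, standing just beyond the isolator. Origin at its underside centre. Leave alone.
- vase: loose white porcelain vase, 100 mm across, 180 mm tall, beyond the wheel. Origin at its underside centre. Leave alone.
- water_bottle: loose bottle, 64 mm across, 190 mm tall, at the back left. Origin at its underside centre. Leave alone.
- tiles: loose stack of tiles in one piece, 50 x 50 x 32 mm, on the robot's side of the tray. Origin at its underside centre. Leave alone.
- dish: loose small blue dish, 64 mm across, 30 mm tall, on the robot's side of the isolator. Origin at its underside centre. Leave alone.
Not all that is in view belongs to the job. Of the things that look like the isolator_box, the middle-sized one is meant.

How it is judged (in metres and radians):
On the way, in this order (a step that is already met when the one before it is completed fails the run):
1. the isolator is switched off (value of joint isolator above 1.42 rad), for 0.2 s.
2. the pin is fully home in the open hole (z of pin in the frame of hole below -0.019 m and horizontal distance between pin and hole below 0.003 m and angle between pin's own z axis and vertical below 0.12 rad), for 0.2 s.
At the end, for the whole second after the job is handed in: The isolator handle is within 0.15 rad of off; the plain pin stands in the open hole, its foot at least 19 mm below the plate's face (of 22), within 3 mm of the hole's centre and 0.12 rad of upright, released and at rest (all of step 2 and value of joint isolator above 1.42 rad and linear speed of pin below 0.02 m/s and contact force between pin and the fingers below 0.1 N); the robot touches nothing.
It fails at once if the pin is let go over the hole, before it has entered (dropped in) (horizontal distance between pin and hole below 0.03 m and z of pin in the frame of hole above -0.004 m and contact force between pin and the fingers below 0.2 N).
It fails at once if another loose thing is moved more than 30 mm or tipped over (distance of any of spacer, collar_pin, glaze_jar, cup, vase, water_bottle, tiles, dish from where it was at the start of the episode above 0.03 m or angle between any of spacer, collar_pin, glaze_jar, cup, vase, water_bottle, tiles, dish's own z axis and vertical above 0.6 rad).
It also fails if it takes over 64 s, if anything falls off the work surface, if the arm or the gripper's body presses on something with over 40 N, if the wrist force passes 120 N, or if a joint passes its speed limit or range.

## Working session

There is one attempt and no reset: what is moved stays moved. The work goes in short steps, Python scripts to look and compute and a tool call to move; the robot and the scene stay as the last step left them, time stands still between calls to the robot, and variables do not carry over. Pictures are saved under pics/ and viewed, about 8 in all and at most 12, crops included, and the job is handed in when it is done.

Besides the shell and the picture viewer there is one more tool, called after "Call:" by a JSON object that holds its "api" and its "payload", one argument or row to a line. carry_out: Moves the arm, as the interface text tells. Its arguments: {"type":"object","properties":{"commands":{"type":"array"},"grip":{"type":"number"}},"required":["commands"]}

```bash
mkdir -p pics
cat > h.py <<'E'
from workcell import ctrl
import numpy as np, cv2
from scipy.spatial.transform import Rotation as R
def shot(n,fn=None):
    d=ctrl.get_image(n)
    if fn: cv2.imwrite('pics/'+fn,d['pixels'])
    np.savez('last_'+n,**{k:np.array(v) for k,v in d.items()})
    return d
def load(n): return dict(np.load('last_'+n+'.npz'))
def ray(d,uv):
    K=np.array(d['intrinsics']);Rm=R.from_rotvec(np.array(d['rvec']).ravel()).as_matrix();t=np.array(d['tvec']).ravel()
    return -Rm.T@t, Rm.T@np.linalg.inv(K)@np.array([uv[0],uv[1],1.])
def onz(d,uv,z):
    c,r=ray(d,uv); return (c+r*(z-c[2])/r[2])[:2]
def proj(d,p):
    return cv2.projectPoints(np.array(p,float).reshape(-1,3),np.array(d['rvec'],float),np.array(d['tvec'],float),np.array(d['intrinsics'],float),None)[0].reshape(-1,2)
def st():
    o=ctrl.get_obs();T=R.from_rotvec(o['orientation']).as_matrix()
    print('t',o['t'],'pos',np.round(o['ee_pos'],1),'F',np.round(o['ft_force'],1),'w',round(float(o['width']),1),'\nR',np.round(T,3).tolist(),'q',np.round(o['qpos'],2)); return o,T
E
python3 - <<'E'
from h import *
for n in('top','side'):
    d=shot(n,n+'0.png'); print(n,ray(d,(256,192))[0].round()); 
    cv2.imwrite(f'pics/{n}0b.png',cv2.resize(d['pixels'],(800,600),interpolation=cv2.INTER_CUBIC))
st()
E
```

```text
top [ 447.  -48. 1103.]
side [ 21. 500. 728.]
t 0.1 pos [ 197.  -592.6  222. ] F [ 0.1 -0.4 -0.5] w 87.8 
R [[-0.0, 0.315, -0.949], [0.001, -0.949, -0.315], [-1.0, -0.001, -0.0]] q [-1.27  0.42  1.63 -0.    1.09 -0.02]
```

View pics/top0b.png

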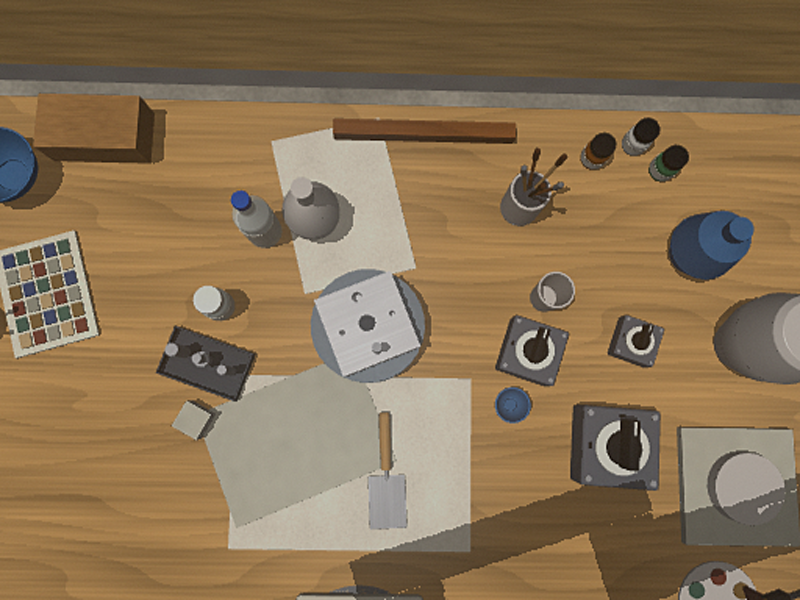

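View pics/side0b.png

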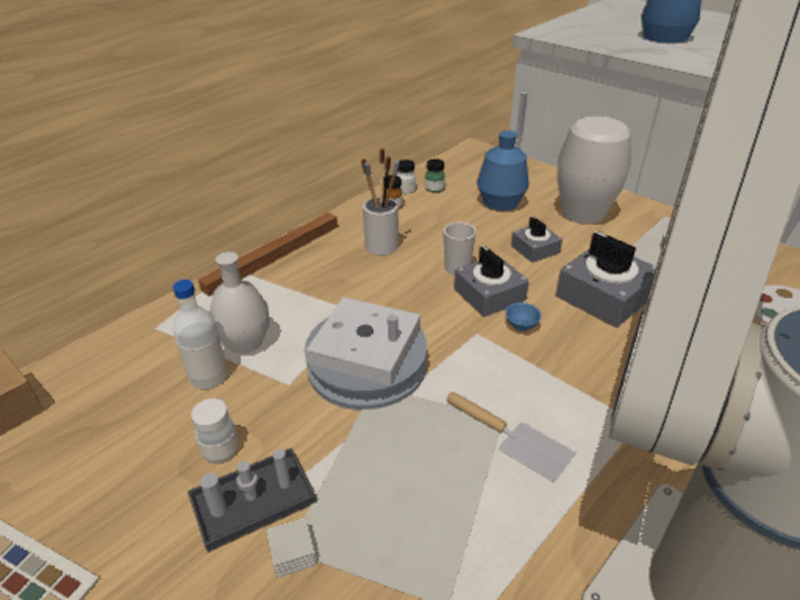

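The top view (800x600 scale) shows the middle-sized isolator at (535,350), between the cup and the dish. The wheel plate is at (368,325), with its hole near (357,297) and the fitted pin near (380,347). In the tray the parts stand at (170,350), (200,358) and (222,369). The side view suggests the plain thin pin is the one nearest the wheel.

Run:
```python
from h import *
d=load('top');im=d['pixels']
def cr(im,c,s=33,k=6): 
    u,v=c; return cv2.resize(im[v-s:v+s,u-s:u+s],None,fx=k,fy=k,interpolation=cv2.INTER_CUBIC)
ds=load('side')
a=np.hstack([cr(im,(131,232)),cr(im,(235,208),38,396/76)[:396,:396]]) if 0 else None
tiles=[cv2.resize(cr(i,c,s),(390,290+100*0)) if 0 else cv2.resize(cr(i,c,s),(300,300)) for i,c,s in [(im,(131,232),36),(im,(235,208),38),(im,(342,224),30),(ds['pixels'],(161,315),45),(ds['pixels'],(235,222),45),(ds['pixels'],(314,178),30)]]
hsv=cv2.cvtColor(im,cv2.COLOR_BGR2HSV)
cv2.imwrite('pics/comp.png',cv2.resize(np.vstack([np.hstack(tiles[:3]),np.hstack(tiles[3:])]),(798,532)))
```

```text
(no output)
```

View pics/comp.png

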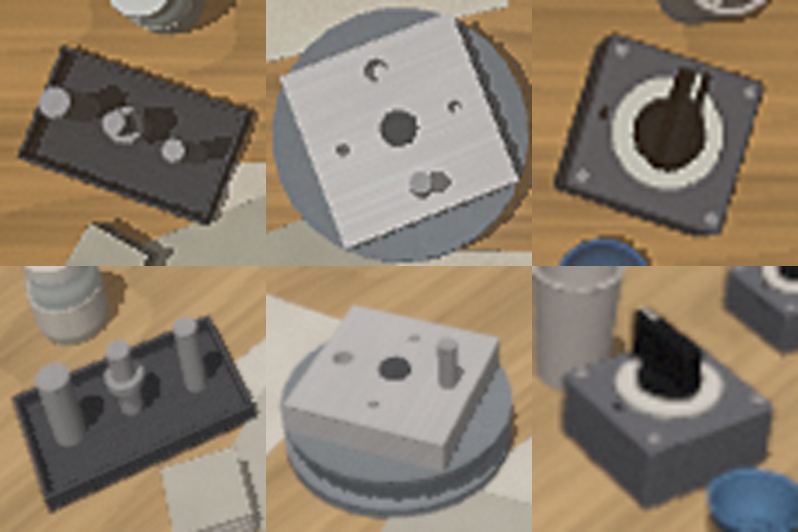

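The composite shows the thin plain pin at tray-tile (172,150), rightmost and nearest the wheel; the side view confirms it is thin with no collar. It also shows the hole at the upper left of the plate, the fitted pin at the lower right, and the isolator's disc and handle, with the nose pointing up and slightly right. Next I measure these with masks.

```bash
cat > meas.py <<'E'
from h import *
def blob(mask,seed,off):
    n,l,s,c=cv2.connectedComponentsWithStats(mask.astype(np.uint8),connectivity=4)
    k=l[int(round(seed[1])),int(round(seed[0]))]; return l==k,s[k],c[k]
E
python3 - <<'E'
from meas import *
d=load('top');im=d['pixels'].astype(int);g=im.mean(2);sat=im.max(2)-im.min(2)
def near(mask,c,r):
    v,u=np.mgrid[:384,:512]; return mask&((u-c[0])**2+(v-c[1])**2<r*r)
def cen(m): v,u=np.nonzero(m); return np.array([u.mean(),v.mean()]),len(u)
def ang(v): return round(float(np.degrees(np.arctan2(v[1],v[0]))),1)
def rect(m,z):
    c=max(cv2.findContours(m.astype(np.uint8),cv2.RETR_EXTERNAL,cv2.CHAIN_APPROX_NONE)[0],key=cv2.contourArea)
    h=cv2.convexHull(c); b=cv2.boxPoints(cv2.minAreaRect(h)); w=np.array([onz(d,p,z) for p in b]); e=[w[1]-w[0],w[2]-w[1]]
    print('rect c',w.mean(0).round(1),[ (round(float(np.linalg.norm(x)),1),ang(x)) for x in e]); return w.mean(0)
# pins
for nm,t in (('spacer',(54,102)),('collar',(118,122)),('pin',(172,150))):
    c=np.array([95,196])+np.array(t)*72/266
    m=near((g>115)&(sat<40),c,7 if nm!='pin' else 5.5); p,n=cen(m); print(nm,p.round(1),n,onz(d,p,69).round(1))
# tray outline
m=near((g<75)&(sat<35),(131,232),40); rect(m,18)
# wheel
m=near((g>150)&(sat<25),(235,208),40); rect(cv2.morphologyEx(m.astype(np.uint8),cv2.MORPH_OPEN,np.ones((5,5))),75)
W=np.array([197,170])
for nm,t,z in(('bolt',(132,129),79),('fit',(155,184),118),('hole',(109,70),75)):
    p=W+np.array(t)*76/266; print(nm,p,onz(d,p,z).round(1))
m=near(g<95,(235,207),8);p,n=cen(m);print('bolt m',p,n,onz(d,p,79).round(1))
# isolator
m=near((g>150)&(sat<45),(342.7,224),16)
c=max(cv2.findContours(m.astype(np.uint8),cv2.RETR_EXTERNAL,cv2.CHAIN_APPROX_NONE)[0],key=cv2.contourArea)
e=cv2.fitEllipse(cv2.convexHull(c));print('disc',e,onz(d,e[0],54).round(1))
I=np.array([312,194]);k=[I+np.array(t)*60/266 for t in((80,36),(231,90),(186,236))]
w=[onz(d,p,50) for p in k];print('box',np.round(w,1).tolist(),[np.linalg.norm(w[1]-w[0]),ang(w[0]-w[1]),np.linalg.norm(w[2]-w[1]),ang(w[1]-w[2])],((w[0]+w[2])/2).round(1))
# side rays of pin top and fitted top
s=load('side')
for nm,t,o,z in(('pin',(185,327-266),(116,270),69),('fit',(447-266,343-266),(190,177),118),('hole',(342-266,357-266),(190,177),75),('disc',(669-532,385-266),(284,148),54)):
    sc=(60 if nm=='disc' else 90)/266; print('side',nm,onz(s,np.array(o)+np.array(t)*sc,z).round(1))
E
```

```text
spacer [109.1 223.2] 51 [519.6 325.2]
collar [126.5 229.6] 49 [503.6 278.8]
pin [141.3 236.3] 28 [486.5 238.9]
rect c [499.6 281. ] [(90.3, -16.1), (156.9, -108.7)]
rect c [569.6  -3.7] [(141.5, -67.5), (139.5, -158.2)]
bolt [234.71428571 206.85714286] [567.7  -4.8]
fit [241.28571429 222.57142857] [523.5 -24. ]
hole [228.14285714 190.        ] [613.1  13.9]
bolt m [234.55   206.3125] 80 [569.2  -4.4]
disc ((342.0039978027344, 223.6912384033203), (23.804927825927734, 24.786842346191406), 119.71965789794922) [ 530.1 -294.6]
box [[588.9, -263.5], [557.1, -356.3], [467.5, -327.1]] [np.float64(98.14772047841717), 71.1, np.float64(94.29173013068872), -18.1] [ 528.2 -295.3]
side pin [483.4 238.4]
side fit [522.7 -23.1]
side hole [612.3  14. ]
side disc [ 525.  -293.1]
```

Measured positions in mm:

| Thing | Position | Direction |
|---|---|---|
| Isolator | (529, -294.5) | nose -17° |
| Wheel | (568.5, -4.4) | yaw about 22.5° |
| Hole | (613, 14) | |
| Pin | (486, 239) | tray x about -17° |

I'll go above the isolator first.

Call:
{"api": "carry_out", "payload": {
  "commands": [
    [0, -0.0179, -0.041, 0, 0, 0],
    [0, -0.0179, -0.041, 0, 0, 0],
    [0, -0.0179, -0.041, 0, 0, 0],
    [0, -0.0179, -0.041, 0, 0, 0],
    [0, -0.0179, -0.041, 0, 0, 0],
    [0, -0.0179, -0.041, 0, 0, 0],
    [0, -0.0179, -0.041, 0, 0, 0],
    [0, -0.0179, -0.041, 0, 0, 0]
  ],
  "grip": 0.3
}}

```text
t: 1.1
ee_pos: [468.0, -347.4, 219.3]
orientation: [2.051, 0.331, -2.056]
ft_force: [-0.1, -0.1, -0.0]
width: 61.2
```

Call:
{"api": "carry_out", "payload": {
  "commands": [
    [0, -0.0179, -0.041, 0, 0, 0],
    [0, -0.0179, -0.041, 0, 0, 0],
    [0, 0, 0, 10, 0, 0],
    [0, 0, 0, 10, 0, 0],
    [0, 0, 0, 10, 0, 0],
    [0, 0, 0, 5.4, 0, 0],
    [0, 0, 0, 0, 0, 0]
  ]
}}

```text
t: 1.98
ee_pos: [538.1, -281.2, 216.4]
orientation: [-2.039, 0.32, 2.057]
ft_force: [0.5, -0.5, 0.2]
width: 61.6
```

```bash
cat >> h.py <<'E'
def togo(x,y,z,yaw=None):
    o,T=st(); dp=T.T@(np.array([x,y,z])-o['ee_pos']); y0=np.degrees(np.arctan2(T[1,1],T[0,1]))
    print('tool shift mm',dp.round(1),'yaw',y0.round(1), 'rx',None if yaw is None else round(((y0-yaw+180)%360)-180,1), 'tilt corr rv(tool)',np.degrees(T.T@np.cross(T[:,0],[0,0,-1])).round(2))
E
python3 - <<'E'
from h import *
togo(529,-294.5,68,-107)
d=load('top');print('cup',onz(d,(357,183),90),'hfit',)
E
```

```text
t 1.975 pos [ 538.1 -281.2  216.4] F [ 0.5 -0.5  0.2] w 61.6 
R [[-0.008, -0.311, -0.95], [0.007, -0.95, 0.311], [-1.0, -0.005, 0.01]] q [-0.5   0.41  1.67  0.    1.07  1.38]
tool shift mm [148.3  16.1   3.1] yaw -108.1 rx -1.1 tilt corr rv(tool) [0.   0.55 0.26]
cup [ 635.93057811 -327.34749945] hfit
```

Call:
{"api": "carry_out", "payload": {
  "commands": [
    [0, 0.016, 0.003, -1, 0, 0],
    [0.035, 0, 0, 0, 0.5, 0.3],
    [0.035, 0, 0, 0, 0, 0],
    [0.03, 0, 0, 0, 0, 0],
    [0, 0, 0, 0, 0, 0]
  ]
}}

```text
t: 2.6
ee_pos: [529.8, -296.0, 113.9]
orientation: [-2.068, 0.299, 2.068]
ft_force: [0.2, 0.2, 0.9]
width: 61.3
```

Run:
```python
from h import *
togo(529,-294.5,68,-107)
d=shot('side');e=shot('top')
a=cv2.resize(d['pixels'][118:238,244:394],(600,480),interpolation=cv2.INTER_CUBIC)
cv2.imwrite('pics/iso1.png',a)
```

```text
t 2.6 pos [ 529.8 -296.   113.9] F [0.2 0.2 0.9] w 61.3 
R [[-0.0, -0.283, -0.959], [-0.001, -0.959, 0.283], [-1.0, 0.001, -0.0]] q [-0.53  0.54  1.74 -0.    0.87  1.33]
tool shift mm [45.9 -1.2  1.2] yaw -106.4 rx 0.6 tilt corr rv(tool) [ 0.   -0.01 -0.04]
```

View pics/iso1.png

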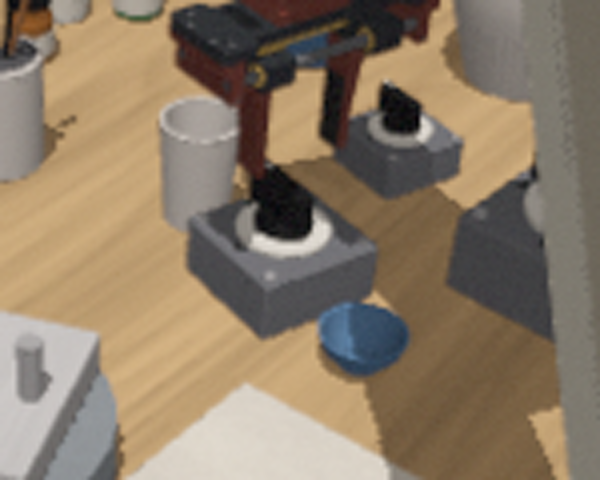

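The open fingers straddle the handle at about (280,190) from above, clear of the cup and dish. I'll go down, close and turn.

Call:
{"api": "carry_out", "payload": {
  "commands": [
    [0.023, -0.001, 0.001, 0, 0, 0],
    [0.022, 0, 0, 0, 0, 0],
    [0, 0, 0, 0, 0, 0]
  ]
}}

```text
t: 3.08
ee_pos: [534.9, -298.0, 76.4]
orientation: [-2.085, 0.304, 2.057]
ft_force: [-0.4, 0.1, 0.1]
width: 61.4
```

Call:
{"api": "carry_out", "payload": {
  "commands": [
    [0, 0, 0, 0, 0, 0],
    [0, 0, 0, 0, 0, 0],
    [0, 0, 0, 0, 0, 0],
    [0, 0, 0, 0, 0, 0],
    [0, 0, 0, 0, 0, 0]
  ],
  "grip": 1
}}

```text
t: 3.7
ee_pos: [537.6, -298.4, 81.1]
orientation: [-2.091, 0.305, 2.05]
ft_force: [7.8, 18.1, 2.0]
width: 15.4
```

Run:
```python
from h import *
togo(529,-294.5,68,-107)
print(ctrl.get_obs()['qvel'],ctrl.get_obs()['moment'])
```

```text
t 3.7 pos [ 537.6 -298.4   81.1] F [ 7.8 18.1  2. ] w 15.4 
R [[0.018, -0.282, -0.959], [-0.009, -0.959, 0.282], [-1.0, 0.004, -0.02]] q [-0.53  0.59  1.75  0.    0.79  1.33]
tool shift mm [12.9 -1.4  9.6] yaw -106.4 rx 0.6 tilt corr rv(tool) [-0.   -1.16 -0.22]
[ 0.02484064 -0.00445715  0.0081694   0.08164015  0.01770204  0.00174303] [ 3.45692469 -1.32620739 -0.05377127]
```

Call:
{"api": "carry_out", "payload": {
  "commands": [
    [0, 0, 0, 0, 0, 0],
    [0, 0, 0, 0, 0, 0],
    [0.006, -0.001, 0.005, 0, -1, 0],
    [0.008, -0.001, 0.005, 0, 0, 0]
  ],
  "grip": 0.6
}}

```text
t: 4.2
ee_pos: [528.6, -293.9, 66.6]
orientation: [-2.072, 0.302, 2.068]
ft_force: [0.3, 0.4, -0.9]
width: 34.9
```

Run:
```python
from h import *
togo(529,-294.5,68,-107)
```

```text
t 4.2 pos [ 528.6 -293.9   66.6] F [ 0.3  0.4 -0.9] w 34.9 
R [[0.001, -0.282, -0.96], [-0.005, -0.96, 0.282], [-1.0, 0.004, -0.003]] q [-0.53  0.6   1.76 -0.01  0.77  1.33]
tool shift mm [-1.4  0.5 -0.6] yaw -106.4 rx 0.6 tilt corr rv(tool) [ 0.   -0.15 -0.25]
```

Call:
{"api": "carry_out", "payload": {
  "commands": [
    [0, 0, 0, 0, 0, 0],
    [0, 0, 0, 0, 0, 0],
    [0, 0, 0, 0, 0, 0]
  ],
  "grip": 1
}}

```text
t: 4.58
ee_pos: [527.1, -293.9, 65.3]
orientation: [-2.07, 0.302, 2.071]
ft_force: [-2.5, -3.8, -1.1]
width: 13.7
```

Run:
```python
from h import *
togo(529,-294.5,68,-107)
```

```text
t 4.575 pos [ 527.1 -293.9   65.3] F [-2.5 -3.8 -1.1] w 13.7 
R [[-0.001, -0.282, -0.96], [-0.005, -0.96, 0.282], [-1.0, 0.005, 0.0]] q [-0.53  0.6   1.76 -0.01  0.77  1.33]
tool shift mm [-2.7  0.  -2. ] yaw -106.4 rx 0.6 tilt corr rv(tool) [ 0.    0.   -0.27]
```

Well gripped with low force. Now I'll turn it anticlockwise.

Call:
{"api": "carry_out", "payload": {
  "commands": [
    [-0.002, 0, -0.001, -8, 0, 0],
    [0, 0, 0, -10, 0, 0],
    [0, 0, 0, -10, 0, 0],
    [0, 0, 0, -10, 0, 0]
  ]
}}

```text
t: 5.08
ee_pos: [527.1, -295.7, 65.3]
orientation: [1.998, 0.398, -2.005]
ft_force: [-0.1, -1.4, -2.7]
width: 14.0
```

Run:
```python
from h import *
togo(529,-294.5,68,-18)
```

```text
t 5.075 pos [ 527.1 -295.7   65.3] F [-0.1 -1.4 -2.7] w 14.0 
R [[-0.002, 0.387, -0.922], [-0.005, -0.922, -0.387], [-1.0, 0.004, 0.004]] q [-0.53  0.6   1.76 -0.01  0.77  0.65]
tool shift mm [-2.7 -0.3 -2.2] yaw -67.3 rx -49.3 tilt corr rv(tool) [ 0.    0.25 -0.23]
```

Call:
{"api": "carry_out", "payload": {
  "commands": [
    [-0.002, 0, 0, -10, 0, 0],
    [0, 0, 0, -10, 0, 0],
    [0, 0, 0, -10, 0, 0],
    [0, 0, 0, -10, 0, 0],
    [0, 0, 0, -8, 0, 0]
  ]
}}

```text
t: 5.7
ee_pos: [528.8, -297.2, 65.3]
orientation: [1.428, 1.04, -1.434]
ft_force: [1.4, -0.3, -2.9]
width: 13.8
```

Run:
```python
from h import *
togo(529,-294.5,68,-17)
print(ctrl.get_obs()['moment'])
```

```text
t 5.7 pos [ 528.8 -297.2   65.3] F [ 1.4 -0.3 -2.9] w 13.8 
R [[0.001, 0.953, -0.304], [-0.007, -0.304, -0.953], [-1.0, 0.003, 0.006]] q [-0.53  0.61  1.76 -0.01  0.77 -0.21]
tool shift mm [-2.7 -0.6 -2.6] yaw -17.7 rx -0.7 tilt corr rv(tool) [ 0.    0.37 -0.19]
[ 0.05090238 -0.23598582  0.06576891]
```

Turned about 89°. I'll open partly, lift straight up and check.

Call:
{"api": "carry_out", "payload": {
  "commands": [
    [0, 0, 0, 0, 0, 0],
    [0, 0, 0, 0, 0, 0],
    [-0.03, 0, 0, 0, 0, 0],
    [-0.05, 0, 0, 0, 0, 0],
    [-0.05, 0, 0, 0, 0, 0],
    [0, 0, 0, 0, 0, 0]
  ],
  "grip": 0.6
}}

```text
t: 6.45
ee_pos: [528.7, -296.0, 199.0]
orientation: [1.438, 1.034, -1.444]
ft_force: [-0.4, -0.8, -0.3]
width: 35.1
```

Run:
```python
from h import *
st()
d=shot('side')
cv2.imwrite('pics/iso2.png',cv2.resize(d['pixels'][118:238,244:394],(600,480),interpolation=cv2.INTER_CUBIC))
```

```text
t 6.45 pos [ 528.7 -296.   199. ] F [-0.4 -0.8 -0.3] w 35.1 
R [[0.001, 0.949, -0.316], [-0.006, -0.316, -0.949], [-1.0, 0.003, 0.006]] q [-0.53  0.42  1.69 -0.01  1.02 -0.2 ]
```

View pics/iso2.png

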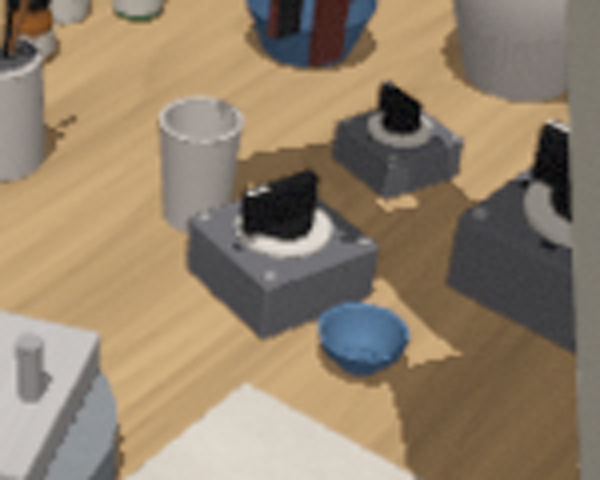

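The handle now points along the off direction, with its white line end at (258,190), and the cup and dish have not moved. Now to above the pin.

Call:
{"api": "carry_out", "payload": {
  "commands": [
    [0, -0.021, -0.049, 0, 0.2, 0],
    [0, -0.021, -0.049, 0, 0.2, 0],
    [0, -0.021, -0.049, 0, 0, 0],
    [0, -0.021, -0.049, 0, 0, 0],
    [0, -0.021, -0.049, 0, 0, 0],
    [0, -0.021, -0.049, 0, 0, 0],
    [0, -0.021, -0.049, 0, 0, 0],
    [0, -0.021, -0.049, 0, 0, 0]
  ],
  "grip": 0.5
}}

```text
t: 7.5
ee_pos: [486.8, 139.6, 186.7]
orientation: [1.448, 1.042, -1.469]
ft_force: [0.4, -0.3, -0.7]
width: 43.8
```

Run:
```python
from h import *
togo(485.5,238.8,110,-18)
```

```text
t 7.5 pos [486.8 139.6 186.7] F [ 0.4 -0.3 -0.7] w 43.8 
R [[-0.017, 0.943, -0.334], [0.003, -0.334, -0.943], [-1.0, -0.017, 0.002]] q [0.25 0.31 1.91 0.01 0.94 0.59]
tool shift mm [ 77.1 -33.  -93.3] yaw -19.5 rx -1.5 tilt corr rv(tool) [-0.    0.14  0.98]
```

Call:
{"api": "carry_out", "payload": {
  "commands": [
    [0, -0.016, -0.047, -1.5, 0, 1],
    [0.01, -0.016, -0.046, 0, 0, 0],
    [0.03, 0, 0, 0, 0, 0],
    [0.03, 0, 0, 0, 0, 0],
    [0, 0, 0, 0, 0, 0]
  ]
}}

```text
t: 8.12
ee_pos: [480.2, 243.6, 108.1]
orientation: [1.426, 1.045, -1.446]
ft_force: [0.6, 0.3, 0.2]
width: 44.1
```

Run:
```python
from h import *
togo(485.5,238.8,36,-18)
d=shot('side');e=shot('top')
a=cv2.resize(d['pixels'][250:370,90:240],(500,400),interpolation=cv2.INTER_CUBIC);b=cv2.resize(e['pixels'][190:280,90:180],(400,400)) [:, :300]
cv2.imwrite('pics/pin1.png',np.hstack([a,b]))
```

```text
t 8.125 pos [480.2 243.6 108.1] F [0.6 0.3 0.2] w 44.1 
R [[-0.01, 0.951, -0.308], [-0.006, -0.308, -0.951], [-1.0, -0.007, 0.009]] q [ 0.45  0.47  1.89 -0.    0.8   0.76]
tool shift mm [72.1  7.   2.3] yaw -17.9 rx 0.1 tilt corr rv(tool) [-0.    0.52  0.41]
```

View pics/pin1.png

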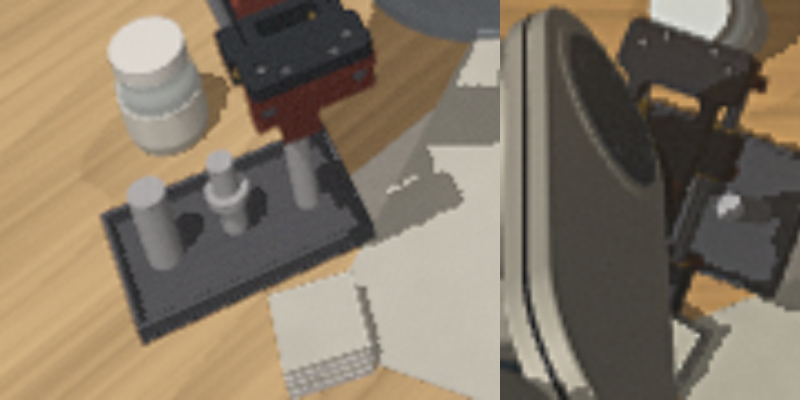

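Left is the side view, with the finger just above the plain pin at (300,170). Right is the top view, with the pin at (728,207), unchanged. I'll correct xy and go down.

Call:
{"api": "carry_out", "payload": {
  "commands": [
    [0.002, 0.007, 0.0025, 0, 0.5, 0.4],
    [0.03, 0, 0, 0, 0, 0],
    [0.03, 0, 0, 0, 0, 0]
  ]
}}

```text
t: 8.6
ee_pos: [493.8, 240.2, 52.5]
orientation: [1.451, 1.04, -1.422]
ft_force: [0.4, -0.4, -0.2]
width: 43.9
```

Run:
```python
from h import *
togo(485.5,238.8,36,-18)
```

```text
t 8.6 pos [493.8 240.2  52.5] F [ 0.4 -0.4 -0.2] w 43.9 
R [[0.015, 0.951, -0.31], [0.007, -0.31, -0.951], [-1.0, 0.013, -0.012]] q [0.43 0.56 1.9  0.   0.66 0.75]
tool shift mm [16.4 -7.6  4.1] yaw -18.1 rx -0.1 tilt corr rv(tool) [-0.   -0.66 -0.72]
```

Call:
{"api": "carry_out", "payload": {
  "commands": [
    [0.006, -0.007, 0.004, 0, -0.6, -0.7],
    [0.008, 0, 0, 0, 0, 0],
    [0, 0, 0, 0, 0, 0]
  ]
}}

```text
t: 8.98
ee_pos: [486.6, 237.7, 39.1]
orientation: [1.44, 1.043, -1.437]
ft_force: [-0.6, 0.1, 0.9]
width: 43.8
```

Run:
```python
from h import *
togo(485.5,238.8,36,-18)
```

```text
t 8.975 pos [486.6 237.7  39.1] F [-0.6  0.1  0.9] w 43.8 
R [[0.001, 0.95, -0.311], [0.001, -0.311, -0.95], [-1.0, 0.0, -0.001]] q [0.43 0.58 1.91 0.   0.65 0.75]
tool shift mm [ 3.1 -1.3 -0.7] yaw -18.1 rx -0.1 tilt corr rv(tool) [-0.   -0.08 -0.03]
```

Call:
{"api": "carry_out", "payload": {
  "commands": [
    [0.003, -0.001, 0, 0, 0, 0],
    [0, 0, 0, 0, 0, 0],
    [0, 0, 0, 0, 0, 0],
    [0, 0, 0, 0, 0, 0]
  ],
  "grip": 1
}}

```text
t: 9.48
ee_pos: [486.8, 238.7, 37.7]
orientation: [1.443, 1.042, -1.434]
ft_force: [-0.1, -0.8, -1.2]
width: 15.6
```

Run:
```python
from h import *
togo(485.5,238.8,36,-18)
print(ctrl.get_obs()['moment'])
```

```text
t 9.475 pos [486.8 238.7  37.7] F [-0.1 -0.8 -1.2] w 15.6 
R [[0.004, 0.95, -0.311], [0.003, -0.311, -0.95], [-1.0, 0.003, -0.004]] q [0.43 0.59 1.91 0.   0.64 0.75]
tool shift mm [ 1.7 -1.3  0.4] yaw -18.1 rx -0.1 tilt corr rv(tool) [ 0.   -0.21 -0.17]
[ 0.01056167 -0.06271493  0.02467389]
```

Call:
{"api": "carry_out", "payload": {
  "commands": [
    [-0.02, 0, 0, 0, 0, 0],
    [-0.04, 0, 0, 0, 0, 0],
    [-0.04, 0, 0, 0, 0, 0],
    [-0.04, 0, 0, 0, 0, 0],
    [0, 0, 0, 0, 0, 0]
  ]
}}

```text
t: 10.1
ee_pos: [485.4, 238.1, 180.8]
orientation: [1.44, 1.043, -1.437]
ft_force: [0.0, -0.4, -1.6]
width: 15.2
```

Run:
```python
from h import *
togo(613,14,180,-18)
```

```text
t 10.1 pos [485.4 238.1 180.8] F [ 0.  -0.4 -1.6] w 15.2 
R [[0.001, 0.95, -0.311], [0.001, -0.311, -0.95], [-1.0, 0.001, -0.002]] q [0.43 0.35 1.85 0.   0.93 0.75]
tool shift mm [  0.6 191.  173.3] yaw -18.1 rx -0.1 tilt corr rv(tool) [ 0.   -0.1  -0.05]
```

Call:
{"api": "carry_out", "payload": {
  "commands": [
    [0, 0.022, 0.02, 0, 0, 0],
    [0, 0.022, 0.02, 0, 0, 0],
    [0, 0.022, 0.02, 0, 0, 0],
    [0, 0.022, 0.02, 0, 0, 0],
    [0, 0.022, 0.02, 0, 0, 0],
    [0, 0.022, 0.02, 0, 0, 0],
    [0, 0.022, 0.02, 0, 0, 0],
    [0, 0.022, 0.02, 0, 0, 0]
  ]
}}

```text
t: 11.1
ee_pos: [598.6, 25.6, 167.9]
orientation: [1.425, 1.054, -1.449]
ft_force: [-0.6, 0.1, -0.7]
width: 15.6
```

Call:
{"api": "carry_out", "payload": {
  "commands": [
    [0, 0, 0, 10, 0, 0],
    [0, 0, 0, 10, 0, 0],
    [0, 0, 0, 10, 0, 0],
    [0, 0, 0, 10, 0, 0],
    [0, 0, 0, 10, 0, 0],
    [0, 0, 0, 8, 0, 0],
    [0, 0, 0, 0, 0, 0]
  ]
}}

```text
t: 11.98
ee_pos: [592.2, 22.7, 154.2]
orientation: [2.073, 0.226, -2.147]
ft_force: [0.1, -0.1, -0.6]
width: 15.9
```

Run:
```python
from h import *
togo(613,14,135,-78)
```

```text
t 11.975 pos [592.2  22.7 154.2] F [ 0.1 -0.1 -0.6] w 15.9 
R [[-0.035, 0.21, -0.977], [-0.002, -0.978, -0.21], [-0.999, -0.006, 0.034]] q [ 0.02  0.48  1.73 -0.    0.97  1.38]
tool shift mm [ 18.5  13.  -19.2] yaw -77.9 rx 0.1 tilt corr rv(tool) [-0.    1.97  0.32]
```

Call:
{"api": "carry_out", "payload": {
  "commands": [
    [0, 0.013, -0.02, 0, 2, 0.3],
    [0, 0, 0, 0, 0, 0]
  ]
}}

```text
t: 12.22
ee_pos: [615.6, 13.6, 152.0]
orientation: [2.109, 0.229, -2.106]
ft_force: [-0.2, -0.0, -0.9]
width: 15.7
```

Run:
```python
from h import *
togo(613,14,122,-78)
```

```text
t 12.225 pos [615.6  13.6 152. ] F [-0.2 -0.  -0.9] w 15.7 
R [[0.001, 0.214, -0.977], [0.0, -0.977, -0.214], [-1.0, -0.0, -0.001]] q [0.   0.49 1.7  0.   0.94 1.36]
tool shift mm [30.  -0.9  2.5] yaw -77.6 rx 0.4 tilt corr rv(tool) [ 0.   -0.08  0.01]
```

Call:
{"api": "carry_out", "payload": {
  "commands": [
    [0.012, -0.001, 0.0025, 0, 0, 0],
    [0.012, 0, 0, 0, 0, 0],
    [0, 0, 0, 0, 0, 0]
  ]
}}

```text
t: 12.6
ee_pos: [612.0, 13.9, 125.5]
orientation: [2.107, 0.23, -2.107]
ft_force: [0.0, -0.5, -0.6]
width: 15.2
```

Run:
```python
from h import *
togo(613,14,122,-78)
d=shot('side');e=shot('top')
a=cv2.resize(d['pixels'][172:262,185:285],(800,720),interpolation=cv2.INTER_CUBIC)[0:600]
cv2.imwrite('pics/hole1.png',a)
for n,x in(('side',d),('top',e)): print(n,proj(x,[[613,14,75],[613,14,88]]).round(1).tolist())
```

```text
t 12.6 pos [612.   13.9 125.5] F [ 0.  -0.5 -0.6] w 15.2 
R [[-0.0, 0.216, -0.976], [0.001, -0.976, -0.216], [-1.0, -0.001, 0.0]] q [0.   0.53 1.72 0.   0.89 1.36]
tool shift mm [ 3.5  0.1 -1. ] yaw -77.5 rx 0.5 tilt corr rv(tool) [-0.    0.01  0.03]
side [[215.5, 207.7], [215.2, 203.7]]
top [[228.1, 190.0], [227.8, 189.2]]
```

View pics/hole1.png

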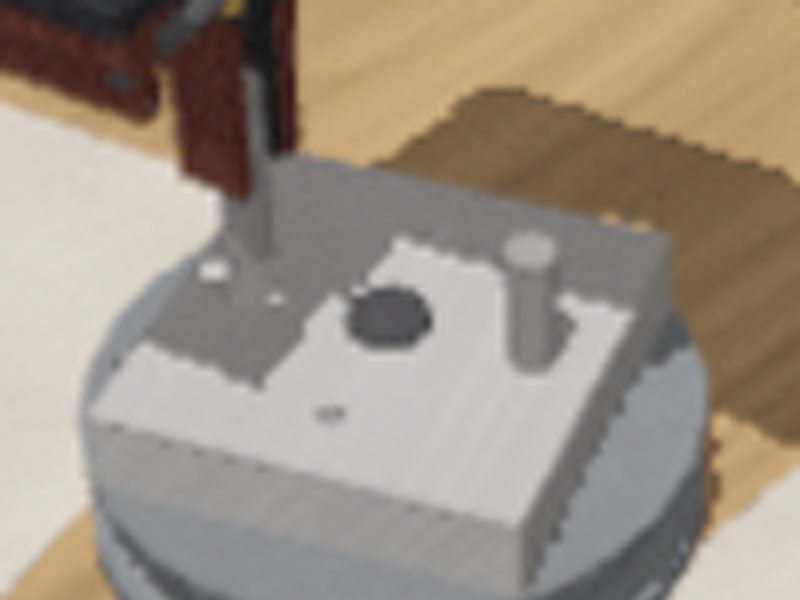

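The side view shows the pin's foot at about (248,256), over the hole position; I predicted (215.3,203) in full-image pixels and measured about (215.6,204). The alignment looks good to about 1 mm. I'll go down gently and feel for the hole.

Call:
{"api": "carry_out", "payload": {
  "commands": [
    [0.006, 0, -0.0015, 0, 0, 0],
    [0.006, 0, 0, 0, 0, 0],
    [0, 0, 0, 0, 0, 0]
  ]
}}

```text
t: 13.08
ee_pos: [614.8, 14.4, 114.5]
orientation: [2.11, 0.23, -2.104]
ft_force: [0.1, 0.6, -0.4]
width: 15.4
```

Run:
```python
from h import *
togo(613.7,14,107,-78)
```

```text
t 13.075 pos [614.8  14.4 114.5] F [ 0.1  0.6 -0.4] w 15.4 
R [[0.003, 0.216, -0.976], [0.001, -0.976, -0.216], [-1.0, 0.0, -0.003]] q [0.   0.54 1.72 0.   0.87 1.36]
tool shift mm [7.4 0.1 1.2] yaw -77.5 rx 0.5 tilt corr rv(tool) [-0.   -0.16 -0.  ]
```

Call:
{"api": "carry_out", "payload": {
  "commands": [
    [0.004, 0, 0.001, 0, 0, 0],
    [0.003, 0, 0, 0, 0, 0]
  ]
}}

```text
t: 13.32
ee_pos: [614.0, 14.2, 107.4]
orientation: [2.11, 0.23, -2.103]
ft_force: [-0.9, -0.2, -0.9]
width: 15.6
```

Call:
{"api": "carry_out", "payload": {
  "commands": [
    [0.002, 0, 0, 0, 0, 0]
  ]
}}

```text
t: 13.45
ee_pos: [613.9, 14.2, 105.2]
orientation: [2.11, 0.23, -2.103]
ft_force: [-0.4, 0.5, -0.9]
width: 15.9
```

Call:
{"api": "carry_out", "payload": {
  "commands": [
    [0.002, 0, 0, 0, 0, 0]
  ]
}}

```text
t: 13.58
ee_pos: [613.9, 14.2, 103.0]
orientation: [2.11, 0.23, -2.103]
ft_force: [0.4, -0.7, -0.6]
width: 15.1
```

Run:
```python
from h import *
togo(613.7,14,107,-78)
print(ctrl.get_obs()['moment'])
```

```text
t 13.575 pos [613.9  14.2 103. ] F [ 0.4 -0.7 -0.6] w 15.1 
R [[0.003, 0.216, -0.976], [0.001, -0.976, -0.216], [-1.0, -0.0, -0.003]] q [0.   0.56 1.73 0.   0.85 1.36]
tool shift mm [-4.   0.2  0.2] yaw -77.5 rx 0.5 tilt corr rv(tool) [ 0.   -0.17  0.  ]
[0.04449174 0.06517031 0.02556316]
```

The foot is at about 69 mm, below the plate's face, with no contact force, so it has entered. I'll keep pressing down.

Call:
{"api": "carry_out", "payload": {
  "commands": [
    [0.003, 0, 0, 0, -0.15, 0],
    [0.003, 0, 0, 0, 0, 0],
    [0.003, 0, 0, 0, 0, 0]
  ]
}}

```text
t: 13.95
ee_pos: [614.0, 14.3, 93.5]
orientation: [2.107, 0.23, -2.106]
ft_force: [-0.8, -0.1, 0.5]
width: 15.4
```

Call:
{"api": "carry_out", "payload": {
  "commands": [
    [0.003, 0, 0, 0, 0, 0],
    [0.002, 0, 0, 0, 0, 0]
  ]
}}

```text
t: 14.2
ee_pos: [613.9, 14.2, 88.0]
orientation: [2.107, 0.23, -2.106]
ft_force: [0.6, -0.2, -0.6]
width: 15.5
```

Call:
{"api": "carry_out", "payload": {
  "commands": [
    [0.002, 0, 0, 0, 0, 0],
    [0.002, 0, 0, 0, 0, 0]
  ]
}}

```text
t: 14.45
ee_pos: [614.4, 14.3, 86.5]
orientation: [2.107, 0.23, -2.106]
ft_force: [-9.4, 0.1, 26.2]
width: 15.3
```

Run:
```python
from h import *
togo(613.7,14,86.7,-78)
print(ctrl.get_obs()['moment'])
```

```text
t 14.45 pos [614.4  14.3  86.5] F [-9.4  0.1 26.2] w 15.3 
R [[0.001, 0.216, -0.976], [0.0, -0.976, -0.216], [-1.0, -0.0, -0.001]] q [0.   0.58 1.73 0.   0.82 1.36]
tool shift mm [-0.2  0.2  0.8] yaw -77.5 rx 0.5 tilt corr rv(tool) [ 0.   -0.04  0.  ]
[0.09671331 1.7912803  0.03549458]
```

The floor is reached at the expected height, with 26 N. I'll ease off, release and lift.

Call:
{"api": "carry_out", "payload": {
  "commands": [
    [0, 0, 0, 0, 0, 0],
    [0, 0, 0, 0, 0, 0]
  ]
}}

```text
t: 14.7
ee_pos: [614.0, 14.4, 87.0]
orientation: [2.107, 0.23, -2.106]
ft_force: [-0.6, -0.4, -1.3]
width: 15.3
```

Call:
{"api": "carry_out", "payload": {
  "commands": [
    [0, 0, 0, 0, 0, 0],
    [0, 0, 0, 0, 0, 0],
    [0, 0, 0, 0, 0, 0],
    [-0.01, 0, 0, 0, 0, 0]
  ],
  "grip": 0.65
}}

```text
t: 15.2
ee_pos: [614.3, 14.3, 96.5]
orientation: [2.107, 0.23, -2.106]
ft_force: [-0.3, -0.7, 1.4]
width: 30.6
```

Call:
{"api": "carry_out", "payload": {
  "commands": [
    [-0.03, 0, 0, 0, 0, 0],
    [-0.04, 0, 0, 0, 0, 0],
    [-0.04, 0, 0, 0, 0, 0],
    [0, 0, 0, 0, 0, 0],
    [0, 0, 0, 0, 0, 0]
  ]
}}

```text
t: 15.82
ee_pos: [614.7, 14.2, 212.5]
orientation: [2.109, 0.23, -2.103]
ft_force: [-0.7, -1.4, 0.6]
width: 30.5
```

Run:
```python
from h import *
st();print(ctrl.get_obs()['qvel'].round(3) if hasattr(ctrl.get_obs()['qvel'],'round') else '')
d=shot('side')
cv2.imwrite('pics/end.png',cv2.resize(d['pixels'][110:270,170:390],(800,582),interpolation=cv2.INTER_CUBIC))
print(proj(d,[[613.3,13.8,118],[523.8,-23.5,118]])-[170,110])
```

```text
t 15.825 pos [614.7  14.2 212.5] F [-0.7 -1.4  0.6] w 30.5 
R [[0.003, 0.216, -0.976], [0.0, -0.976, -0.216], [-1.0, 0.001, -0.003]] q [ 0.    0.42  1.66 -0.    1.06  1.36]
[ 0.001 -0.022 -0.018  0.     0.003 -0.001]
[[44.25565954 84.37795694]
 [81.02410886 92.76015959]]
```

View pics/end.png

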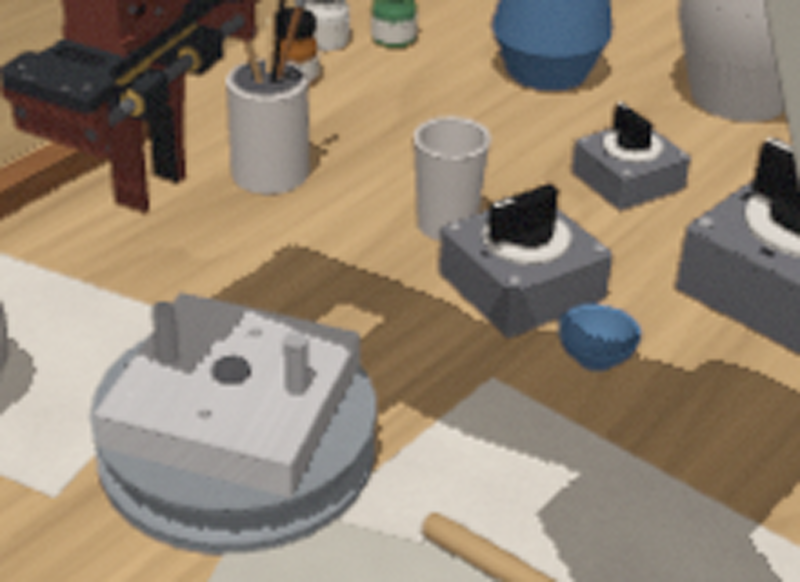

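The pin stands upright in the hole with its top at (164,307), matching the predicted (161,307) for fully home, and at the same height as the fitted pin. The isolator is still off and the arm is clear. I'll hand in.

```bash
python3 -c "from workcell import ctrl; print(ctrl.close_job())"
```

```text
the job is handed in; nothing more can be done
None
```

I switched the isolator off and pressed the plain pin into the open hole, then handed the job in at about 16 s. The hand-in gives no verdict.

- **Isolator:** I gripped the middle-sized isolator's handle and turned it about 89° anticlockwise. The last picture shows it still off. My first grip sat too high and off centre because the arm had drifted, so I let go, re-centred and gripped again.
- **Pin:** It went into the hole without contact force and met the floor with the tool at 86.5 mm (86.7 expected) and 26 N. I eased off before letting go.
- **Last check:** In the side view the pin stands upright, its top within about 1 pixel (about 3 mm) of where it should be when fully home. The cup and dish looked unmoved. The arm was clear, about 94 mm above the pin's top.
- **Not checked:** I did not look at the tray, jar, tiles, vase or bottle again at the end.

No check failed or disagreed.

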